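# Seal a blister card in the dispensary's bench screw press

### The arm

A 7-joint arm with a two-finger parallel gripper is mounted at the origin on the work surface. World frame = base frame: x ahead of the robot, y to its left, z up, the work surface at z = 0. Lengths are in m, angles in rad, forces in N, time in s.
With the tool pointing down it reaches from about 0.425 to 0.925 m from the base axis. Payload 6.8 kg.
Tool frame: the origin (TCP) lies on the centre line of the jaws, within the pads' length; the fingertips stand 19 mm ahead of it and the grasp point (between the pads) is the TCP; z points along the fingers, y is the line along which they close (so a half turn about z gives the same grasp; the last joint's range is limited). The gripper opens to 85 mm and grips with 20 to 120 N. Pads are 22 mm wide; open, the fingers measure 114 mm over their backs; the gripper's body (76 mm by 85 mm) begins 54 mm behind the grasp point. The pads swing forward as they close: fully open they stand 13 mm farther back than shut.
Start: joints at [-1.367, 0.477, 0.022, 1.555, -0.011, 1.109, -0.083], TCP at [0.207, 0.642, 0.25] pointing down, gripper open.
Joint ranges: [-2.96, 2.96], [-0.34, 2.1], [-1.41, 1.46], [0.24, 2.44], [-1.37, 4.51], [0.17, 1.92], [-2.96, 2.96]. Speed limits (rad/s): [2.39, 2.39, 3.14, 3.14, 3.14, 3.14, 3.14].

### API

Orientations are given as a rotation vector (axis times angle).
In Python, from bench import r gives the robot as it stands. The module is installed in compiled form; this text tells all that it offers.
- The arm moves only by the tool arm_command, never from a script. Its argument "rows" is a list of rows, each an object of numbers: "fingers": the opening, from -1 (shut) to 1 (fully open); "x", "y", "z": the shift along the tool's x, y, z in m; "ax", "ay", "az": the turn, a rotation vector about the tool's x, y, z in degrees. In form: [{"fingers": .., "x": .., "y": .., "z": .., "ax": .., "ay": .., "az": ..}, ...]. A call has 1 to 10 rows; each row shifts and turns the commanded pose from where the row before left it, along the tool's axes as they then stand; what a row does not reach is not made up. A row lasts 1/12 s, in which the tool goes at most 41.7 mm and 7.16 degrees, less where a joint would pass 70% of its speed; a pose out of reach is approached as far as the arm can. A call is refused whole if a number of a shift passes 0.0417 or a number of a turn 7.16, either way. A call with a gripper value outside its range is refused whole. The fingers move at their own pace and stop on an object; "grip_force" is the grip in N (left out, the last holds). Time passes only in rows, so rows that do not move let the fingers close. It gives the time, the measured TCP pose, the force, the opening and the grip force at its end, in the units of the state.
- r.get_obs(): the state, without advancing time (a new reading comes with each control period).
- r.grab_frame(name): name is "scene" or "side" or "wrist"; returns a dict with "frame" (480x640x3 uint8, red, green, blue), "depth" (480x640 float32, m along the optical axis (not along the pixel's ray), 0 where there is no reading), "K" (3x3 intrinsics, pixels), "world_from_camera" (4x4, takes a point from camera to world coordinates). Camera axes: x right, y down, z forward; pixel columns grow to the right and rows downward; lengths in m; the calibration is good to about 2 mm. A picture is of the moment at which its call begins.
- r.hand_in(): hands the job in; it is judged then, once.
The state is a dict: "clock": time; "joints": joint angles; "qvel": joint speeds; "tau": joint torques, N m; "tcp_pos": TCP position; "orientation": TCP orientation; "contact_force": force on the tool from outside, world axes, zero at the start; "moment": the same for the moment, N m; "grip_width": finger opening in m; "gripper_force": force on a finger pad.
Only numpy, scipy, OpenCV 4.12 (cv2) and the standard library are available. Lean on these libraries where they do the work, as an engineer would, in place of code of your own. Each camera call takes 0.05 s, during which the arm holds its last target. There are 200 camera calls.

### The job

Push the carrier tray with the blister card fully home against the stop under the press's platen. Then wind the crank clockwise until the platen just touches the card, and from that first touch add a quarter of a turn more, no further, to seal it. Let go of the crank and leave it pressed like that, with the other things on the table left where they are.

Things in the scene. Friction and masses are not known exactly. Their poses are not given: they have to be found in the camera images.
- press: Fixed grey C-frame screw press, 195 mm tall, base 220 x 270 mm. Origin: on the table under the spindle's vertical axis; column 112 mm from it in -x. The tray slides along y, home towards -y. The steel platen (76 x 86 mm) under the spindle sinks as the crank is wound. Below it: a sprung bed with side rails and an end stop at its -y end; its height is packed differently each time.
- tray: Loose dark steel tray, about 0.8 kg, lying between the bed's rails, drawn out 55 to 80 mm in +y of home. Plate 99 (x) x 110 (y) x 10 mm with a pale blister card (78 x 88 x 4 mm) fixed on top. Origin: centre of the plate's underside, axes along the press's. A 36 mm wide tongue runs out in +y to the upright pull post.
- tray_post (a point): Point on the axis of the tray's upright black pull post (18 mm diameter, 40 mm tall), 18 mm below its top, 22 mm above the tongue, 150 mm from the tray's origin in +y. Grip it from above to push; the tray slides with some 5 N of drag.
- bed_home (a point): Point on the bed's top, axes along the press's: the tray's origin lies here when the tray is home against the end stop. It is 15 mm from the spindle's axis in -y.
- spindle (a joint): Crank angle, rad, growing clockwise from above (platen down). At 0 the crank points along the press's +x. Starts at 1.5 to 4.5; touch comes between 7.5 and 11.5; range to 16. Lead 16 mm per turn; it stays where left. Free winding takes some 10 N at the grip; at touch the load steps up about 3 N within 0.3 rad, then grows about 3 N per rad.
- crank_grip (a point): Point on the axis of the crank's upright black grip (22 mm diameter, 45 mm tall, free to spin on its pin), 60 mm from the spindle's axis, 15 mm below the grip's top, 30 mm above the crank arm, about 0.28 m above the table at the start. It sinks 16 mm per turn with the crank.
- carton_flat: Bystander: flat medicine carton, 60 x 110 x 28 mm, white with an orange band, beyond the press. Origin at the centre of its underside.
- carton_tall: Bystander: small upright medicine carton, 50 x 50 x 85 mm, beside the press. Origin at the centre of its underside.
- tablet_bottle: Bystander: white tablet jar, 52 mm in diameter, 85 mm tall. Origin at the centre of its underside.
- amber_bottle: Bystander: amber glass bottle, 48 mm in diameter, 100 mm tall. Origin at the centre of its underside.
- mug: Bystander: steel mug, 72 mm in diameter, 75 mm tall. Origin at the centre of its underside.
- pen: Bystander: blue pen lying on the table, 120 mm long, 11 mm thick. Origin at its middle, on the underside.
- basket: Bystander: white plastic basket of medicine boxes, 170 x 230 x 75 mm. Origin at the centre of its underside.
Mind the look-alikes: they are no part of the job. Leave any green or purple look-alike of the tray alone.

How it is judged:
On the way, in this order (a step that is already met when the one before it is completed fails the run):
1. the tray is pushed home against the stop (y of tray in the frame of bed_home below 0.004 m), for 0.2 s.
2. the platen is wound down onto the card with the tray home (y of tray in the frame of bed_home below 0.004 m and contact force between press and tray above 5 N), for 0.1 s.
At the end, for the whole second after the job is handed in: The tray is home within 4 mm, the crank is still and let go, and the platen bears on the card with 135 to 220 N: what the sprung bed gives about 55 to 125 degrees past first touch (about 178 N at a quarter turn) (y of tray in the frame of bed_home below 0.004 m and contact force between press and tray between 135 and 220 N and velocity of joint spindle between -0.05 and 0.05 rad/s).
It fails at once if the card is over-pressed (some 155 degrees or more past first touch) (contact force between press and tray above 255 N).
It fails at once if the platen is wound onto a tray that is not home (contact force between press and tray above 5 N and y of tray in the frame of bed_home above 0.006 m).
It fails at once if another thing on the table is moved by over 40 mm (distance of any of carton_flat, carton_tall, tablet_bottle, amber_bottle, mug, pen, basket from where it was at the start of the episode above 0.04 m).
It also fails if it takes over 72 s, if anything falls off the work surface, if the arm or the gripper's body presses on something with over 40 N, if the wrist force passes 120 N, or if a joint passes its speed limit or range.

## Working session

There is one attempt and no reset: what is moved stays moved. The work goes in short steps, Python scripts to look and compute and a tool call to move; the robot and the scene stay as the last step left them, time stands still between calls to the robot, and variables do not carry over. Pictures are saved under pics/ and viewed, at most 10 in all, crops included, and the job is handed in when it is done.

Besides the shell and the picture viewer there is one more tool, called after "Call:" as a command line: name --argument value ..., lists and objects as JSON in quotes. arm_command: Moves the arm, as the interface text tells. Its arguments: {"type":"object","properties":{"rows":{"type":"array"},"grip_force":{"type":"number"}},"required":["rows"]}

```bash
mkdir -p pics
cat > h.py <<'E'
import numpy as np, cv2, pickle
from bench import r
def snap(names):
    out={}
    for n in names:
        f=r.grab_frame(n); out[n]=f
        pickle.dump(f,open(f'pics/{n}.pkl','wb'))
    return out
def cloud(f):
    d=f['depth'];K=f['K'];v,u=np.indices(d.shape)
    P=np.stack([(u-K[0,2])/K[0,0]*d,(v-K[1,2])/K[1,1]*d,d],-1)
    T=f['world_from_camera'];P=P@T[:3,:3].T+T[:3,3];P[d==0]=np.nan
    return P
def load(n): return pickle.load(open(f'pics/{n}.pkl','rb'))
E
python3 - <<'E'
from h import *
s=snap(['scene','side'])
for n,f in s.items(): print(n,f['world_from_camera'].round(3).tolist(),f['K'][0,0])
a=np.hstack([cv2.resize(s[n]['frame'],(640,480)) for n in s])
cv2.imwrite('pics/a.png',s['scene']['frame'][:,:,::-1]);cv2.imwrite('pics/b.png',s['side']['frame'][:,:,::-1])
o=r.get_obs();print({k:np.round(v,3).tolist() for k,v in o.items()})
E
```

```text
scene [[-0.685, 0.408, -0.604, 1.261], [0.728, 0.411, -0.549, 0.618], [0.024, -0.815, -0.578, 0.885], [0.0, 0.0, 0.0, 1.0]] 487.3282043399344
side [[0.806, -0.401, 0.435, -0.079], [-0.591, -0.571, 0.569, -0.826], [0.02, -0.716, -0.697, 1.143], [0.0, 0.0, 0.0, 1.0]] 480.44969015112224
{'clock': 0.1, 'joints': [-1.367, 0.478, 0.022, 1.556, -0.012, 1.109, -0.083], 'qvel': [0.001, -0.001, 0.0, -0.003, 0.0, 0.002, 0.001], 'tau': [0.003, -59.776, 1.613, -28.195, 0.013, 0.005, 0.0], 'tcp_pos': [0.207, 0.642, 0.249], 'orientation': [-0.488, -3.103, 0.003], 'contact_force': [-0.426, -0.818, -0.35], 'moment': [0.026, 0.033, -0.024], 'gripper_force': 0.0, 'grip_width': 0.085}
```

View pics/a.png

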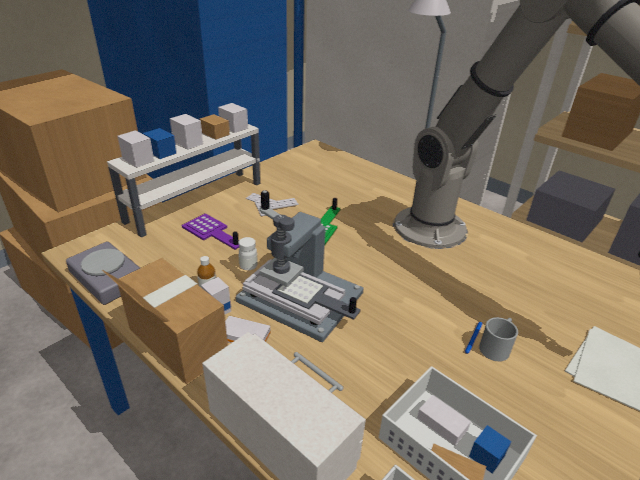

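View pics/b.png

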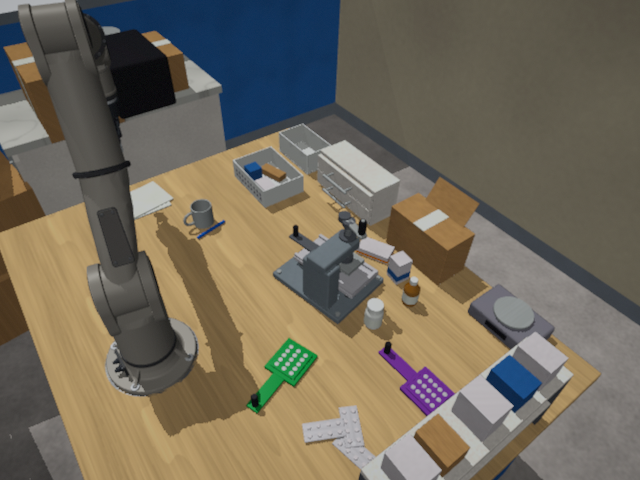

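Both views show the press: tray post at scene (352,304) and side (295,231), crank grip at scene (265,200) and side (362,227). The other black posts belong to the look-alikes: green at scene (335,203) / side (254,400), purple at scene (236,240) / side (388,348). The tray in the press, with the dark plate and pale card, is the one I want.

Run:
```python
from h import *
ims=[]
for n,post,grip in (('scene',(352,304),(265,200)),('side',(295,231),(362,227))):
    f=load(n);P=cloud(f);g=f['frame'].max(-1)
    for nm,(u,v) in (('post',post),('grip',grip)):
        w=np.zeros(g.shape,bool);w[v-16:v+17,u-14:u+15]=1
        m=(g<50)&w; _,lab,st,_=cv2.connectedComponentsWithStats(m.astype(np.uint8)); m=lab==lab[v,u] if lab[v,u] else m
        p=P[m];p=p[~np.isnan(p[:,0])];md=np.median(p,0);p=p[np.linalg.norm(p-md,axis=1)<.05]
        zt=np.percentile(p[:,2],97);t=p[p[:,2]>zt-.006]
        print(n,nm,m.sum(),'median',md.round(4),'z',np.percentile(p[:,2],[3,97]).round(4),'top',t.mean(0).round(4))
    # wide crop
    u,v=((310,260) if n=='scene' else (335,265))
    c=f['frame'][v-75:v+75,u-100:u+100];ims.append(cv2.resize(c,(400,300),interpolation=cv2.INTER_CUBIC))
cv2.imwrite('pics/c.png',cv2.resize(np.hstack(ims),(800,300))[:,:,::-1])
# base plate: gray points at low z
Q=[]
for n in('scene','side'):
    f=load(n);P=cloud(f);c=f['frame'].astype(int)
    m=(P[...,2]>.008)&(P[...,2]<.05)&(abs(c[...,0]-c[...,2])<25)
    w=np.zeros(m.shape,bool)
    if n=='scene': w[240:335,235:365]=1
    else: w[235:320,272:385]=1
    q=P[m&w];Q.append(q); 
    print(n,np.histogram(q[:,2],np.arange(.008,.052,.003)), cv2.minAreaRect(q[:,:2].astype(np.float32)))
```

```text
scene post 101 median [0.5511 0.1112 0.0838] z [0.0606 0.101 ] top [0.5481 0.1093 0.0992]
scene grip 127 median [ 0.5885 -0.1483  0.2816] z [0.2582 0.3003] top [ 0.5871 -0.1493  0.2978]
side post 47 median [0.5422 0.1005 0.0809] z [0.0603 0.1002] top [0.5431 0.102  0.0979]
side grip 88 median [ 0.5748 -0.1643  0.2824] z [0.2583 0.3011] top [ 0.5772 -0.1625  0.2989]
scene (array([ 93, 101, 101, 401, 962, 386, 351, 116,  26,  42,  85, 112, 115,
       248]), array([0.008, 0.011, 0.014, 0.017, 0.02 , 0.023, 0.026, 0.029, 0.032,
       0.035, 0.038, 0.041, 0.044, 0.047, 0.05 ])) ((0.6222514510154724, -0.11819219589233398), (0.32603779435157776, 0.42567116022109985), 14.482874870300293)
side (array([ 54,  78,  92, 304, 576, 485, 268, 145,  59,  27,  42,  59,  67,
       162]), array([0.008, 0.011, 0.014, 0.017, 0.02 , 0.023, 0.026, 0.029, 0.032,
       0.035, 0.038, 0.041, 0.044, 0.047, 0.05 ])) ((0.5548747181892395, -0.06081768870353699), (0.3462992310523987, 0.3411341607570648), 46.00014877319336)
```

View pics/c.png

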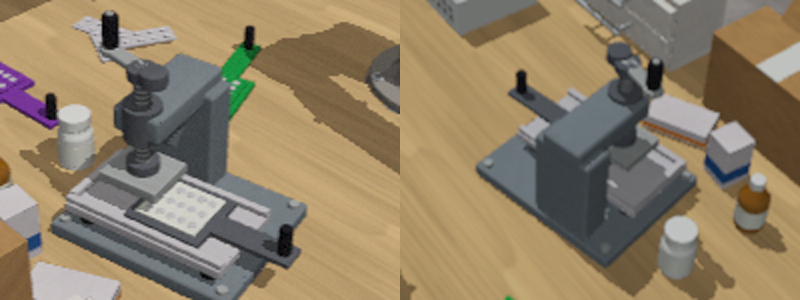

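The crop confirms it: dark tray with a pale card partly under the platen, post to the right of it, and the crank grip up at the left. Next I need the press pose.

Run:
```python
from h import *
from scipy.optimize import minimize
A=[]
for n in('scene','side'):
    f=load(n);P=cloud(f);c=f['frame'].astype(int)
    bl=c[...,2]-c[...,0]
    m=(P[...,2]>.016)&(P[...,2]<.028)&(bl>0)&(np.hypot(P[...,0]-.55,P[...,1]+.08)<.26)
    _,lab,st,ce=cv2.connectedComponentsWithStats(cv2.dilate(m.astype(np.uint8),np.ones((3,3))))
    k=[i for i in range(1,len(st)) if st[i,4]>60]; 
    for i in k: print(n,st[i],np.nanmedian(P[m&(lab==i)],0).round(3))
    i=max(k,key=lambda i:st[i,4]);q=P[m&(lab==i)];A.append(q);print(n,cv2.minAreaRect(q[:,:2].astype(np.float32)))
    # heights histogram in the press region
    r_=P[(np.hypot(P[...,0]-.55,P[...,1]+.08)<.15)]; r_=r_[(r_[:,2]>.01)&(r_[:,2]<.27)]
    h,e=np.histogram(r_[:,2],np.arange(.01,.27,.004)); print([(round(e[j],3),int(h[j])) for j in np.argsort(-h)[:14]])
q=np.vstack(A);print('both',cv2.minAreaRect(q[:,:2].astype(np.float32)))
np.save('pics/base.npy',q)
# spindle top disc / knob: z .24-.27 ; tray card: whitish
f=load('scene');P=cloud(f);c=f['frame'].astype(int)
m=(c.min(-1)>150)&(P[...,2]>.04)&(P[...,2]<.09)&(np.hypot(P[...,0]-.55,P[...,1]+.05)<.12)
print('card',m.sum(),np.nanmedian(P[m],0),cv2.minAreaRect(P[m][:,:2].astype(np.float32)))
```

```text
scene [316 271  48  34 660] [0.454 0.009 0.022]
scene [ 235  289  109   50 1583] [ 0.637 -0.004  0.021]
scene ((0.6163089275360107, -0.04633735120296478), (0.09536422044038773, 0.27181383967399597), 13.554105758666992)
[(np.float64(0.058), 862), (np.float64(0.018), 744), (np.float64(0.062), 628), (np.float64(0.05), 543), (np.float64(0.022), 459), (np.float64(0.194), 341), (np.float64(0.054), 332), (np.float64(0.098), 289), (np.float64(0.19), 273), (np.float64(0.066), 250), (np.float64(0.046), 249), (np.float64(0.102), 208), (np.float64(0.254), 141), (np.float64(0.114), 120)]
side [ 273  257  111   66 1877] [ 0.486 -0.155  0.022]
side [386 268  24  15 142] [ 0.714 -0.201  0.022]
side ((0.5466946363449097, -0.06836758553981781), (0.21876509487628937, 0.26971757411956787), 11.604925155639648)
[(np.float64(0.022), 603), (np.float64(0.194), 515), (np.float64(0.018), 514), (np.float64(0.05), 395), (np.float64(0.058), 265), (np.float64(0.19), 261), (np.float64(0.054), 229), (np.float64(0.046), 178), (np.float64(0.102), 154), (np.float64(0.062), 143), (np.float64(0.254), 133), (np.float64(0.098), 126), (np.float64(0.174), 124), (np.float64(0.026), 123)]
both ((0.5505587458610535, -0.06392616033554077), (0.22812221944332123, 0.2768642008304596), 11.604925155639648)
card 1207 [ 0.58314423 -0.01939399  0.06145303] ((0.5784178972244263, -0.043327078223228455), (0.12886859476566315, 0.20567867159843445), 12.843735694885254)
```

Run:
```python
from h import *
for n,w in(('scene',(262,212,300,236)),('side',(330,205,358,232))):
    f=load(n);P=cloud(f)
    q=P[w[1]:w[3],w[0]:w[2]].reshape(-1,3)
    for lo,hi in((.250,.275),):
        t=q[(q[:,2]>lo)&(q[:,2]<hi)];print(n,len(t),np.histogram(t[:,2],6),cv2.minAreaRect(t[:,:2].astype(np.float32)))
        top=t[t[:,2]>np.percentile(t[:,2],97)-.004];print('  hubtop',cv2.minEnclosingCircle(top[:,:2].astype(np.float32)),len(top))
    t=P[(P[...,2]>.093)&(P[...,2]<.107)&(np.hypot(P[...,0]-.585,P[...,1]+.09)<.075)]
    print('  platen',len(t),t.mean(0).round(4),cv2.minAreaRect(t[:,:2].astype(np.float32)))
    t=P[(P[...,2]>.185)&(P[...,2]<.205)&(np.hypot(P[...,0]-.53,P[...,1]+.1)<.12)]
    print('  armtop',len(t),t.mean(0).round(4),cv2.minAreaRect(t[:,:2].astype(np.float32)))
```

```text
scene 267 (array([26, 47, 64, 40, 48, 42]), array([0.2501784 , 0.25212469, 0.25407098, 0.25601727, 0.25796356,
       0.25990985, 0.26185614])) ((0.5876923203468323, -0.10168533772230148), (0.09464655071496964, 0.03659800440073013), 83.05680084228516)
  hubtop ((0.5900048017501831, -0.07206852734088898), 0.018230414018034935) 105
  platen 519 [ 0.5958 -0.0845  0.101 ] ((0.5737931132316589, -0.09661461412906647), (0.10816056281328201, 0.08802015334367752), 12.146039009094238)
  armtop 868 [ 0.5386 -0.094   0.1948] ((0.5340518951416016, -0.10390521585941315), (0.16681091487407684, 0.07055650651454926), 11.034035682678223)
side 233 (array([14, 33, 82, 47, 45, 12]), array([0.25006965, 0.25249688, 0.25492411, 0.25735133, 0.25977856,
       0.26220579, 0.26463302])) ((0.5864630341529846, -0.10143670439720154), (0.03794842213392258, 0.08660757541656494), 3.2569832801818848)
  hubtop ((0.5871679782867432, -0.08675044029951096), 0.026587549597024918) 74
  platen 262 [ 0.5884 -0.1261  0.1017] ((0.5908066630363464, -0.12019488215446472), (0.07883580029010773, 0.04520009085536003), 11.497747421264648)
  armtop 1040 [ 0.5208 -0.1168  0.1952] ((0.5286179780960083, -0.11153019964694977), (0.15813571214675903, 0.07288318872451782), 12.131365776062012)
```

Run:
```python
from h import *
a=np.radians(11.8);R=np.array([[np.cos(a),-np.sin(a)],[np.sin(a),np.cos(a)]])
print('post',(np.array([.5456,.1057])@R).round(4),'grip',(np.array([.5821,-.1559])@R).round(4))
pc=lambda v:np.percentile(v,[1,3,50,97,99]).round(4)
for n,w in(('scene',(255,205,305,240)),('side',(330,205,365,240))):
    f=load(n);P=cloud(f);xy=P[...,:2]@R
    for nm,lo,hi in(('platen',.095,.106),('base',.016,.026),('arm',.188,.2),('hub',.262,.278),('crank',.246,.262)):
        m=(P[...,2]>lo)&(P[...,2]<hi)&(np.hypot(P[...,0]-.57,P[...,1]+.08)<(.2 if nm=='base' else .12))
        if nm in('hub','crank'):
            k=np.zeros(m.shape,bool);k[w[1]:w[3],w[0]:w[2]]=1;m&=k&(load(n)['frame'].max(-1)>45)
        t=xy[m]
        if len(t)>10:print(n,nm,len(t),'x',pc(t[:,0]),'y',pc(t[:,1]))
f=load('scene');P=cloud(f);xy=P[...,:2]@R;c=f['frame'].astype(int)
m=(c.min(-1)>150)&(P[...,2]>.055)&(P[...,2]<.075)&(xy[...,0]>.53)&(xy[...,0]<.615);t=xy[m&(abs(P[...,1])<.1)]
print('card',pc(t[:,0]),pc(t[:,1]),pc(P[m][:,2]))
k=f['frame'][195:310,235:365];cv2.imwrite('pics/d.png',cv2.resize(k,None,fx=5,fy=5,interpolation=cv2.INTER_CUBIC)[:,:,::-1])
```

```text
post [ 0.5557 -0.0081] grip [ 0.5379 -0.2716]
scene platen 554 x [0.4383 0.4495 0.5662 0.5938 0.5947] y [-0.2541 -0.2528 -0.1929 -0.1634 -0.1618]
scene base 1877 x [0.4193 0.4234 0.6114 0.7    0.7193] y [-0.3622 -0.3049 -0.1246 -0.0398 -0.0382]
scene arm 676 x [0.4247 0.4278 0.4932 0.5797 0.5814] y [-0.2433 -0.2404 -0.1973 -0.1778 -0.177 ]
scene crank 353 x [0.5345 0.5377 0.5574 0.5783 0.5801] y [-0.2787 -0.2736 -0.2132 -0.175  -0.1742]
side platen 253 x [0.451  0.4605 0.5432 0.5908 0.5923] y [-0.2658 -0.265  -0.2456 -0.2194 -0.2167]
side base 1475 x [0.4142 0.4156 0.4667 0.7018 0.725 ] y [-0.3463 -0.312  -0.2523 -0.0503 -0.0452]
side arm 809 x [0.4244 0.428  0.4852 0.5563 0.5644] y [-0.2512 -0.2502 -0.2203 -0.1853 -0.1834]
side hub 19 x [0.5296 0.5307 0.559  0.5746 0.5752] y [-0.2663 -0.2657 -0.2    -0.1837 -0.1827]
side crank 275 x [0.5255 0.5264 0.5458 0.5724 0.575 ] y [-0.2852 -0.2825 -0.2205 -0.1847 -0.1802]
card [0.5308 0.5317 0.5735 0.6137 0.6145] [-0.2214 -0.2029 -0.1462 -0.0773 -0.065 ] [0.0562 0.0569 0.0644 0.0681 0.0691]
```

View pics/d.png

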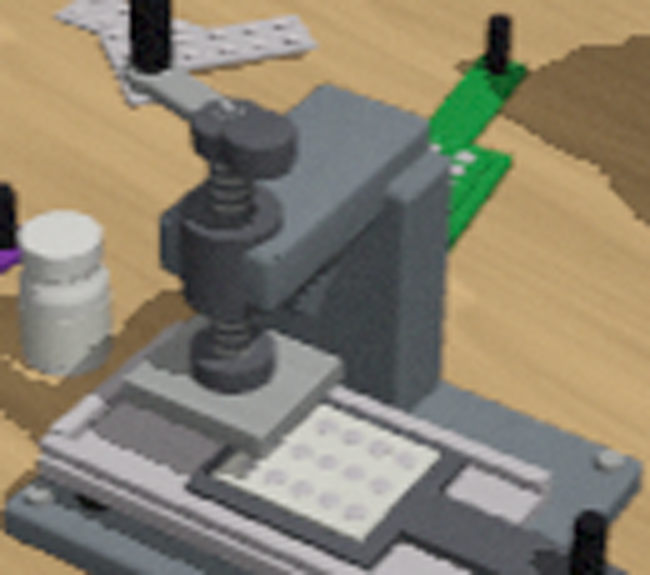

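Combining both views gives press yaw ≈ 11.8° and the spindle axis at (0.588, -0.096). The grip sits 60 mm from that axis, and the crank starts at about 1.87 rad. The post is at (0.546, 0.106) with its top at z = 0.100, and the tray is about 71 mm out. Moving above the post now.

Call:
arm_command --rows '[{"fingers":0.3,"x":-0.027,"y":-0.0226},{"fingers":0.3,"x":-0.027,"y":-0.0226},{"fingers":0.3,"x":-0.027,"y":-0.0226},{"fingers":0.3,"x":-0.027,"y":-0.0226},{"fingers":0.3,"x":-0.027,"y":-0.0226},{"fingers":0.3,"x":-0.027,"y":-0.0226},{"fingers":0.3,"x":-0.027,"y":-0.0226},{"fingers":0.3,"x":-0.027,"y":-0.0226},{"fingers":0.3,"x":-0.027,"y":-0.0226},{"fingers":0.3,"x":-0.027,"y":-0.0226}]' --grip_force 60

```text
validation failed for argument at $.ro...
```

Call:
arm_command --rows '[{"fingers":0.3,"x":-0.027,"y":-0.0226},{"fingers":0.3,"x":-0.027,"y":-0.0226},{"fingers":0.3,"x":-0.027,"y":-0.0226},{"fingers":0.3,"x":-0.027,"y":-0.0226},{"fingers":0.3,"x":-0.027,"y":-0.0226},{"fingers":0.3,"x":-0.027,"y":-0.0226},{"fingers":0.3,"x":-0.027,"y":-0.0226},{"fingers":0.3,"x":-0.027,"y":-0.0226},{"fingers":0.3},{"fingers":0.3}]'

```text
validation failed for argument at $.ro...
```

```bash
cat >> h.py <<'E'
from scipy.spatial.transform import Rotation as Ro
def rel(target):
    o=r.get_obs();R=Ro.from_rotvec(o['orientation']);d=np.array(target)-o['tcp_pos']
    print('t',round(float(o['clock']),2),'tcp',np.round(o['tcp_pos'],4),'F',np.round(o['contact_force'],1),'w',round(float(o['grip_width']),4),'gf',np.round(o['gripper_force'],1),'tool delta mm',(R.inv().apply(d)*1000).round(1))
    return R
E
python3 - <<'E'
from h import *
R=rel([.5456,.1057,.086]);print(R.as_matrix().round(3).tolist())
f=snap(['wrist'])['wrist'];P=cloud(f)
g=f['frame'].max(-1);m=(g<50)&(P[...,2]>.055)&(P[...,2]<.11)&(np.hypot(P[...,0]-.546,P[...,1]-.106)<.03)
p=P[m];t=p[p[:,2]>np.percentile(p[:,2],95)-.005];print(len(t),t.mean(0).round(4),cv2.minEnclosingCircle(t[:,:2].astype(np.float32)),p[:,2].max())
cv2.imwrite('pics/e.png',f['frame'][:,:,::-1])
E
```

```text
t 0.1 tcp [0.2069 0.642  0.2494] F [-0.4 -0.8 -0.3] w 0.0854 gf 0.0 tool delta mm [-486.9 -406.3  164.2]
[[-0.952, 0.307, -0.0], [0.307, 0.952, -0.002], [-0.0, -0.002, -1.0]]Traceback (most recent call last):
  File "<stdin>", line 5, in <module>
    return _quantile_unchecked(
        a, q, axis, out, overwrite_input, method, keepdims, weights)
    return _ureduce(a,
                    func=_quantile_ureduce_func,
    ...<5 lines>...
                    overwrite_input=overwrite_input,
                    method=method)
    r = func(a, **kwargs)
    result = _quantile(arr,
                       quantiles=q,
    ...<2 lines>...
                       out=out,
                       weights=wgt)
    slices_having_nans = np.isnan(arr[-1, ...])
                                  ~~~^^^^^^^^^
IndexError: index -1 is out of bounds for axis 0 with size 0
```

The moves were refused by validation, probably because every row must carry all seven keys. I'll send full rows.

Call:
arm_command --rows '[{"fingers":0.3,"x":-0.027,"y":-0.0226,"z":0,"ax":0,"ay":0,"az":0},{"fingers":0.3,"x":-0.027,"y":-0.0226,"z":0,"ax":0,"ay":0,"az":0},{"fingers":0.3,"x":-0.027,"y":-0.0226,"z":0,"ax":0,"ay":0,"az":0},{"fingers":0.3,"x":-0.027,"y":-0.0226,"z":0,"ax":0,"ay":0,"az":0},{"fingers":0.3,"x":-0.027,"y":-0.0226,"z":0,"ax":0,"ay":0,"az":0},{"fingers":0.3,"x":-0.027,"y":-0.0226,"z":0,"ax":0,"ay":0,"az":0},{"fingers":0.3,"x":-0.027,"y":-0.0226,"z":0,"ax":0,"ay":0,"az":0},{"fingers":0.3,"x":-0.027,"y":-0.0226,"z":0,"ax":0,"ay":0,"az":0},{"fingers":0.3,"x":-0.027,"y":-0.0226,"z":0,"ax":0,"ay":0,"az":0},{"fingers":0.3,"x":-0.027,"y":-0.0226,"z":0,"ax":0,"ay":0,"az":0}]' --grip_force 60

```text
clock: 0.98
tcp_pos: [0.3952, 0.3428, 0.2502]
orientation: [-0.488, -3.103, 0.0]
contact_force: [0.8, 0.8, 0.2]
grip_width: 0.0555
gripper_force: 0.0
```

Call:
arm_command --rows '[{"fingers":0.3,"x":-0.027,"y":-0.0226,"z":0,"ax":0,"ay":0,"az":0},{"fingers":0.3,"x":-0.027,"y":-0.0226,"z":0,"ax":0,"ay":0,"az":0},{"fingers":0.3,"x":-0.027,"y":-0.0226,"z":0,"ax":0,"ay":0,"az":0},{"fingers":0.3,"x":-0.027,"y":-0.0226,"z":0,"ax":0,"ay":0,"az":0},{"fingers":0.3,"x":-0.027,"y":-0.0226,"z":0,"ax":0,"ay":0,"az":0},{"fingers":0.3,"x":-0.027,"y":-0.0226,"z":0,"ax":0,"ay":0,"az":0},{"fingers":0.3,"x":-0.027,"y":-0.0226,"z":0,"ax":0,"ay":0,"az":0},{"fingers":0.3,"x":-0.027,"y":-0.0226,"z":0,"ax":0,"ay":0,"az":0},{"fingers":0.3,"x":0,"y":0,"z":0,"ax":0,"ay":0,"az":0}]'

```text
clock: 1.73
tcp_pos: [0.5478, 0.0982, 0.2506]
orientation: [0.503, 3.098, -0.005]
contact_force: [0.4, -0.8, 0.1]
grip_width: 0.0554
gripper_force: 0.0
```

Run:
```python
from h import *
R=rel([.5456,.1057,.086])
f=snap(['wrist'])['wrist'];P=cloud(f)
cv2.imwrite('pics/e.png',f['frame'][:,:,::-1])
g=f['frame'].max(-1);m=(g<50)&(P[...,2]>.055)&(P[...,2]<.11)&(np.hypot(P[...,0]-.546,P[...,1]-.106)<.03)
p=P[m];print(len(p))
if len(p): t=p[p[:,2]>np.percentile(p[:,2],95)-.005];print(len(t),t.mean(0).round(4),cv2.minEnclosingCircle(t[:,:2].astype(np.float32)),p[:,2].max())
```

```text
t 1.73 tcp [0.5478 0.0982 0.2506] F [ 0.4 -0.8  0.1] w 0.0554 gf 0.0 tool delta mm [  5.    6.8 164.5]
1016
398 [0.543  0.1094 0.0995] ((0.5436684489250183, 0.1092916801571846), 0.00906450767070055) 0.10206149934723607
```

View pics/e.png

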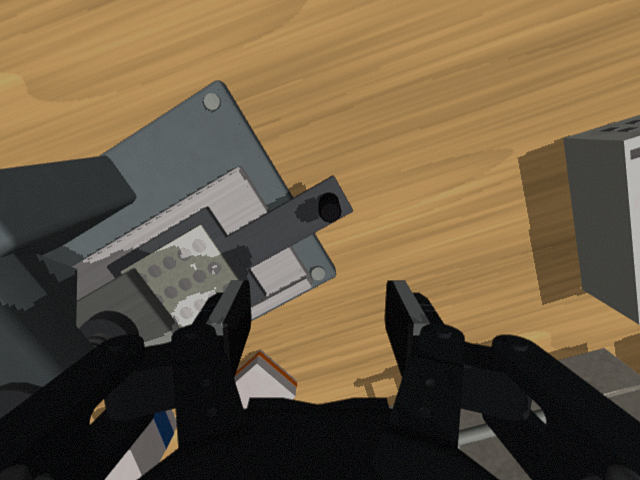

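The wrist view shows the post top at (329,207). The clean circle (r = 9 mm) puts it at (0.544, 0.109), top at 0.100. I'll descend and grip.

Call:
arm_command --rows '[{"fingers":0.3,"x":0.0067,"y":0.0081,"z":0.02,"ax":0,"ay":0,"az":0},{"fingers":0.3,"x":0,"y":0,"z":0.036,"ax":0,"ay":0,"az":0},{"fingers":0.3,"x":0,"y":0,"z":0.036,"ax":0,"ay":0,"az":0},{"fingers":0.3,"x":0,"y":0,"z":0.036,"ax":0,"ay":0,"az":0},{"fingers":0.3,"x":0,"y":0,"z":0.036,"ax":0,"ay":0,"az":0},{"fingers":0.3,"x":0,"y":0,"z":0,"ax":0,"ay":0,"az":0},{"fingers":-0.9,"x":0,"y":0,"z":0,"ax":0,"ay":0,"az":0},{"fingers":-0.9,"x":0,"y":0,"z":0,"ax":0,"ay":0,"az":0},{"fingers":-0.9,"x":0,"y":0,"z":0,"ax":0,"ay":0,"az":0},{"fingers":-0.9,"x":0,"y":0,"z":0,"ax":0,"ay":0,"az":0}]' --grip_force 60

```text
clock: 2.62
tcp_pos: [0.5427, 0.1157, 0.0888]
orientation: [0.488, 3.099, 0.002]
contact_force: [0.7, -2.7, 3.1]
grip_width: 0.0164
gripper_force: 58.4
```

Run:
```python
from h import *
a=np.radians(11.8);y=np.array([-np.sin(a),np.cos(a),0])
o=r.get_obs();rel(o['tcp_pos']-y*.071);print(o['moment'])
```

```text
t 2.62 tcp [0.5427 0.1157 0.0888] F [ 0.7 -2.7  3.1] w 0.0164 gf 58.4 tool delta mm [-35.2 -61.7  -0. ]
[-0.59342233  0.01376256 -0.01139601]
```

Call:
arm_command --rows '[{"fingers":-0.9,"x":-0.004,"y":-0.007,"z":0,"ax":0,"ay":0,"az":0},{"fingers":-0.9,"x":-0.004,"y":-0.007,"z":0,"ax":0,"ay":0,"az":0},{"fingers":-0.9,"x":-0.004,"y":-0.007,"z":0,"ax":0,"ay":0,"az":0},{"fingers":-0.9,"x":-0.004,"y":-0.007,"z":0,"ax":0,"ay":0,"az":0},{"fingers":-0.9,"x":-0.004,"y":-0.007,"z":0,"ax":0,"ay":0,"az":0},{"fingers":-0.9,"x":-0.004,"y":-0.007,"z":0,"ax":0,"ay":0,"az":0},{"fingers":-0.9,"x":-0.004,"y":-0.007,"z":0,"ax":0,"ay":0,"az":0},{"fingers":-0.9,"x":-0.004,"y":-0.007,"z":0,"ax":0,"ay":0,"az":0},{"fingers":-0.9,"x":0,"y":0,"z":0,"ax":0,"ay":0,"az":0}]'

```text
clock: 3.37
tcp_pos: [0.5564, 0.054, 0.0889]
orientation: [0.487, 3.099, 0.006]
contact_force: [0.3, 1.5, 5.7]
grip_width: 0.0161
gripper_force: 58.8
```

Call:
arm_command --rows '[{"fingers":-0.9,"x":-0.001,"y":-0.0018,"z":0,"ax":0,"ay":0,"az":0},{"fingers":-0.9,"x":-0.001,"y":-0.0018,"z":0,"ax":0,"ay":0,"az":0},{"fingers":-0.9,"x":-0.001,"y":-0.0018,"z":0,"ax":0,"ay":0,"az":0},{"fingers":-0.9,"x":0,"y":0,"z":0,"ax":0,"ay":0,"az":0}]'

```text
clock: 3.7
tcp_pos: [0.5572, 0.05, 0.0889]
orientation: [0.484, 3.1, 0.008]
contact_force: [0.0, 6.6, 7.1]
grip_width: 0.0165
gripper_force: 59.1
```

Call:
arm_command --rows '[{"fingers":-0.9,"x":-0.001,"y":-0.0018,"z":0,"ax":0,"ay":0,"az":0},{"fingers":-0.9,"x":-0.001,"y":-0.0018,"z":0,"ax":0,"ay":0,"az":0},{"fingers":-0.9,"x":-0.001,"y":-0.0018,"z":0,"ax":0,"ay":0,"az":0},{"fingers":-0.9,"x":-0.001,"y":-0.0018,"z":0,"ax":0,"ay":0,"az":0},{"fingers":-0.9,"x":0,"y":0,"z":0,"ax":0,"ay":0,"az":0}]'

```text
clock: 4.12
tcp_pos: [0.5589, 0.0419, 0.0889]
orientation: [0.484, 3.1, 0.008]
contact_force: [-0.5, 6.6, 7.3]
grip_width: 0.0161
gripper_force: 59.1
```

Call:
arm_command --rows '[{"fingers":-0.9,"x":-0.001,"y":-0.0018,"z":0,"ax":0,"ay":0,"az":0},{"fingers":-0.9,"x":-0.001,"y":-0.0018,"z":0,"ax":0,"ay":0,"az":0},{"fingers":-0.9,"x":0,"y":0,"z":0,"ax":0,"ay":0,"az":0}]'

```text
clock: 4.37
tcp_pos: [0.5591, 0.0408, 0.0889]
orientation: [0.48, 3.103, 0.012]
contact_force: [-2.6, 13.3, 10.4]
grip_width: 0.0165
gripper_force: 59.6
```

Call:
arm_command --rows '[{"fingers":-0.9,"x":-0.001,"y":-0.0018,"z":0,"ax":0,"ay":0,"az":0},{"fingers":-0.9,"x":-0.001,"y":-0.0018,"z":0,"ax":0,"ay":0,"az":0},{"fingers":-0.9,"x":0,"y":0,"z":0,"ax":0,"ay":0,"az":0},{"fingers":-0.9,"x":0,"y":0,"z":0,"ax":0,"ay":0,"az":0}]'

```text
clock: 4.7
tcp_pos: [0.559, 0.0406, 0.0889]
orientation: [-0.476, -3.105, -0.017]
contact_force: [-6.3, 21.9, 12.4]
grip_width: 0.0163
gripper_force: 60.3
```

Run:
```python
from h import *
rel([.559,.041,.25])
f=snap(['side'])['side'];f2=snap(['scene'])['scene']
a=np.hstack([cv2.resize(x,(400,300),interpolation=cv2.INTER_CUBIC) for x in (f['frame'][190:340,235:435],f2['frame'][185:335,210:410])])
cv2.imwrite('pics/f.png',a[:,:,::-1])
```

```text
t 4.7 tcp [0.559  0.0406 0.0889] F [-6.3 21.9 12.4] w 0.0163 gf 60.3 tool delta mm [   0.5    2.1 -161.1]
```

View pics/f.png

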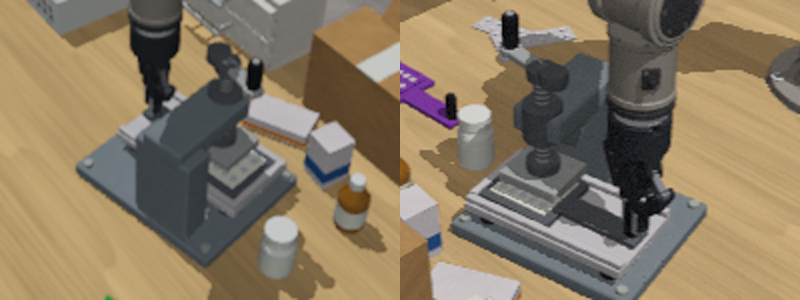

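The card now sits at the -y end of the bed, and the force rose to 22 N with no further motion, so the tray is home. I'll ease the load, release and rise.

Call:
arm_command --rows '[{"fingers":-0.9,"x":0.0015,"y":0.0025,"z":0,"ax":0,"ay":0,"az":0},{"fingers":0.2,"x":0,"y":0,"z":0,"ax":0,"ay":0,"az":0},{"fingers":0.2,"x":0,"y":0,"z":0,"ax":0,"ay":0,"az":0},{"fingers":0.2,"x":0,"y":0,"z":0,"ax":0,"ay":0,"az":0},{"fingers":0.2,"x":0,"y":0,"z":0,"ax":0,"ay":0,"az":0},{"fingers":0.2,"x":0,"y":0,"z":-0.02,"ax":0,"ay":0,"az":0},{"fingers":0.2,"x":0,"y":0,"z":-0.035,"ax":0,"ay":0,"az":0},{"fingers":0.2,"x":0,"y":0,"z":-0.035,"ax":0,"ay":0,"az":0},{"fingers":0.2,"x":0,"y":0,"z":-0.04,"ax":0,"ay":0,"az":0},{"fingers":0.2,"x":0,"y":0,"z":-0.04,"ax":0,"ay":0,"az":0}]'

```text
clock: 5.63
tcp_pos: [0.5574, 0.0324, 0.2578]
orientation: [-0.49, -3.102, 0.001]
contact_force: [0.9, 0.9, -0.6]
grip_width: 0.0512
gripper_force: 0.0
```

Call:
arm_command --rows '[{"fingers":0.0,"x":0,"y":0,"z":-0.04,"ax":0,"ay":0,"az":0},{"fingers":0.0,"x":0,"y":0,"z":-0.04,"ax":0,"ay":0,"az":0},{"fingers":0.0,"x":0,"y":0,"z":-0.03,"ax":0,"ay":0,"az":0},{"fingers":-0.1,"x":0,"y":0,"z":0,"ax":0,"ay":0,"az":0},{"fingers":-0.1,"x":0,"y":0,"z":0,"ax":0,"ay":0,"az":0}]'

```text
clock: 6.05
tcp_pos: [0.5588, 0.0327, 0.3683]
orientation: [0.489, 3.099, 0.003]
contact_force: [0.2, 0.8, -0.2]
grip_width: 0.0384
gripper_force: 0.0
```

Run:
```python
from h import *
R=rel([.583,-.1555,.37])
print(R.as_matrix().round(3).tolist())
f=snap(['wrist'])['wrist'];P=cloud(f);g=f['frame'].max(-1)
def top(nm,c,zl,zh):
    m=(g<55)&(P[...,2]>zl)&(P[...,2]<zh)&(np.hypot(P[...,0]-c[0],P[...,1]-c[1])<.03)
    t=P[m];print(nm,len(t))
    if len(t)>5:print(t.mean(0).round(4),cv2.minEnclosingCircle(t[:,:2].astype(np.float32)))
top('post',(.559,.041),.09,.11);top('grip',(.583,-.155),.29,.31)
cv2.imwrite('pics/g.png',f['frame'][:,:,::-1])
```

```text
t 6.05 tcp [0.5588 0.0327 0.3683] F [ 0.2  0.8 -0.2] w 0.0384 gf 0.0 tool delta mm [ -81.  -171.6   -1.8]
[[-0.951, 0.308, 0.004], [0.308, 0.951, 0.001], [-0.004, 0.002, -1.0]]
post 216
[0.562  0.0401 0.099 ] ((0.5627566576004028, 0.03979431837797165), 0.009000132791697979)
grip 945
[ 0.578  -0.1489  0.297 ] ((0.5799400210380554, -0.15261131525039673), 0.011020347476005554)
```

The wrist view gives the post at (0.563, 0.040) and the grip top at (0.580, -0.153), r = 11 mm, z = 0.298. Both agree with the earlier estimates. The two sets average to the spindle at about (0.5895, -0.094) and the grip at about (0.5805, -0.154). Moving above the grip.

Call:
arm_command --rows '[{"fingers":-0.1,"x":-0.013,"y":-0.0285,"z":0,"ax":0,"ay":0,"az":0},{"fingers":-0.1,"x":-0.013,"y":-0.0285,"z":0,"ax":0,"ay":0,"az":0},{"fingers":-0.1,"x":-0.013,"y":-0.0285,"z":0,"ax":0,"ay":0,"az":0},{"fingers":-0.1,"x":-0.013,"y":-0.0285,"z":0,"ax":0,"ay":0,"az":0},{"fingers":-0.1,"x":-0.013,"y":-0.0285,"z":0,"ax":0,"ay":0,"az":0},{"fingers":-0.1,"x":-0.013,"y":-0.0285,"z":0,"ax":0,"ay":0,"az":0},{"fingers":-0.1,"x":0,"y":0,"z":0,"ax":0,"ay":0,"az":0},{"fingers":-0.1,"x":0,"y":0,"z":0,"ax":0,"ay":0,"az":0},{"fingers":-0.1,"x":0,"y":0,"z":0,"ax":0,"ay":0,"az":0}]' --grip_force 40

```text
clock: 6.85
tcp_pos: [0.5792, -0.1527, 0.3646]
orientation: [-0.488, -3.1, -0.0]
contact_force: [0.4, -0.0, -0.2]
grip_width: 0.0384
gripper_force: 0.0
```

Run:
```python
from h import *
R=rel([.5805,-.154,.286])
f=snap(['wrist'])['wrist'];P=cloud(f);g=f['frame'].max(-1)
m=(g<55)&(P[...,2]>.29)&(P[...,2]<.31)&(np.hypot(P[...,0]-.583,P[...,1]+.155)<.03);t=P[m];print(len(t))
if len(t)>5:print(t.mean(0).round(4),cv2.minEnclosingCircle(t[:,:2].astype(np.float32)))
```

```text
t 6.85 tcp [ 0.5792 -0.1527  0.3646] F [ 0.4 -0.  -0.2] w 0.0384 gf 0.0 tool delta mm [-1.9 -0.8 78.6]
891
[ 0.5772 -0.1534  0.2983] ((0.580033004283905, -0.1543606072664261), 0.01108924113214016)
```

Call:
arm_command --rows '[{"fingers":-0.1,"x":-0.0015,"y":-0.0015,"z":0.026,"ax":0,"ay":0,"az":0},{"fingers":-0.1,"x":0,"y":0,"z":0.026,"ax":0,"ay":0,"az":0},{"fingers":-0.1,"x":0,"y":0,"z":0.026,"ax":0,"ay":0,"az":0},{"fingers":-0.1,"x":0,"y":0,"z":0,"ax":0,"ay":0,"az":0},{"fingers":-0.9,"x":0,"y":0,"z":0,"ax":0,"ay":0,"az":0},{"fingers":-0.9,"x":0,"y":0,"z":0,"ax":0,"ay":0,"az":0},{"fingers":-0.9,"x":0,"y":0,"z":0,"ax":0,"ay":0,"az":0},{"fingers":-0.9,"x":0,"y":0,"z":0,"ax":0,"ay":0,"az":0}]' --grip_force 40

```text
clock: 7.57
tcp_pos: [0.5806, -0.1547, 0.2887]
orientation: [-0.487, -3.103, -0.001]
contact_force: [-0.8, 0.3, -5.9]
grip_width: 0.0205
gripper_force: 40.6
```

```bash
cat >> h.py <<'E'
import json
def circ(S,th0,step,n,ztot=None):
    """tool-frame rows (mm) for n clockwise steps of `step` deg about S, from crank world angle th0 (deg, ccw from x); z sinks 16mm/turn"""
    R=Ro.from_rotvec(r.get_obs()['orientation'])
    p=lambda k:np.array([.06*np.cos(np.radians(th0-k*step)),.06*np.sin(np.radians(th0-k*step)),-.016*k*step/360])
    for k in range(n): print((R.inv().apply(p(k+1)-p(k))*1000).round(1).tolist())
def state(S):
    o=r.get_obs();d=o['tcp_pos'][:2]-np.array(S);F=np.array(o['contact_force']);u=d/np.linalg.norm(d)
    t=np.array([u[1],-u[0]])  # clockwise tangent
    print('t %.2f ang %.1f rad %.4f z %.4f Ft %.1f Fr %.1f Fz %.1f w %.4f rot'%(o['clock'],np.degrees(np.arctan2(d[1],d[0])),np.linalg.norm(d),o['tcp_pos'][2],-F[:2]@t,F[:2]@u,F[2],o['grip_width']),np.round(o['orientation'],3),'pos',np.round(o['tcp_pos'],4))
E
python3 - <<'E'
from h import *
S=(.5895,-.094);state(S)
circ(S,-98,12,10)
E
```

```text
t 7.57 ang -98.3 rad 0.0614 z 0.2887 Ft -0.8 Fr -0.2 Fz -5.9 w 0.0205 rot [-4.870e-01 -3.103e+00 -1.000e-03] pos [ 0.5806 -0.1547  0.2887]
[12.5, -0.8, 0.5]
[12.4, 1.8, 0.5]
[11.8, 4.3, 0.5]
[10.6, 6.7, 0.5]
[9.0, 8.7, 0.5]
[7.0, 10.4, 0.5]
[4.7, 11.6, 0.5]
[2.1, 12.4, 0.5]
[-0.5, 12.5, 0.5]
[-3.1, 12.2, 0.5]
```

Call:
arm_command --rows '[{"fingers":-0.9,"x":0.0125,"y":-0.0008,"z":0.0005,"ax":0,"ay":0,"az":0},{"fingers":-0.9,"x":0.0124,"y":0.0018,"z":0.0005,"ax":0,"ay":0,"az":0},{"fingers":-0.9,"x":0.0118,"y":0.0043,"z":0.0005,"ax":0,"ay":0,"az":0},{"fingers":-0.9,"x":0.0106,"y":0.0067,"z":0.0005,"ax":0,"ay":0,"az":0},{"fingers":-0.9,"x":0.009,"y":0.0087,"z":0.0005,"ax":0,"ay":0,"az":0}]'

```text
clock: 7.98
tcp_pos: [0.5326, -0.1226, 0.2862]
orientation: [0.494, 3.1, -0.008]
contact_force: [0.9, -11.3, -10.3]
grip_width: 0.0207
gripper_force: 40.9
```

Run:
```python
from h import *
state((.5895,-.094))
```

```text
t 7.98 ang -153.3 rad 0.0637 z 0.2862 Ft 10.5 Fr 4.3 Fz -10.3 w 0.0207 rot [ 0.494  3.1   -0.008] pos [ 0.5326 -0.1226  0.2862]
```

Call:
arm_command --rows '[{"fingers":-0.9,"x":0.007,"y":0.0104,"z":0.0005,"ax":0,"ay":0,"az":0},{"fingers":-0.9,"x":0.0047,"y":0.0116,"z":0.0005,"ax":0,"ay":0,"az":0},{"fingers":-0.9,"x":0.0021,"y":0.0124,"z":0.0005,"ax":0,"ay":0,"az":0},{"fingers":-0.9,"x":-0.0005,"y":0.0125,"z":0.0005,"ax":0,"ay":0,"az":0},{"fingers":-0.9,"x":-0.0031,"y":0.0122,"z":0.0005,"ax":0,"ay":0,"az":0}]'

```text
clock: 8.4
tcp_pos: [0.5371, -0.0603, 0.2833]
orientation: [-0.491, -3.093, 0.003]
contact_force: [-14.5, -2.7, 1.0]
grip_width: 0.0207
gripper_force: 42.1
```

Run:
```python
from h import *
state((.5895,-.094))
circ(0,142,12,20)
```

```text
t 8.40 ang 147.3 rad 0.0623 z 0.2833 Ft 10.1 Fr 10.7 Fz 1.0 w 0.0207 rot [-4.910e-01 -3.093e+00  3.000e-03] pos [ 0.5371 -0.0603  0.2833]
[-5.5, 11.3, 0.4]
[-7.7, 9.9, 0.4]
[-9.6, 8.1, 0.4]
[-11.1, 5.9, 0.4]
[-12.1, 3.5, 0.4]
[-12.5, 0.9, 0.4]
[-12.4, -1.7, 0.4]
[-11.8, -4.3, 0.4]
[-10.6, -6.6, 0.5]
[-9.0, -8.7, 0.5]
[-7.0, -10.4, 0.5]
[-4.7, -11.6, 0.5]
[-2.2, -12.3, 0.6]
[0.4, -12.5, 0.6]
[3.0, -12.2, 0.6]
[5.5, -11.3, 0.6]
[7.7, -9.9, 0.6]
[9.6, -8.1, 0.6]
[11.1, -5.9, 0.7]
[12.0, -3.5, 0.7]
```

Call:
arm_command --rows '[{"fingers":-0.9,"x":-0.0055,"y":0.0113,"z":0.0005,"ax":0,"ay":0,"az":0},{"fingers":-0.9,"x":-0.0077,"y":0.0099,"z":0.0005,"ax":0,"ay":0,"az":0},{"fingers":-0.9,"x":-0.0096,"y":0.0081,"z":0.0005,"ax":0,"ay":0,"az":0},{"fingers":-0.9,"x":-0.0111,"y":0.0059,"z":0.0005,"ax":0,"ay":0,"az":0},{"fingers":-0.9,"x":-0.0121,"y":0.0035,"z":0.0005,"ax":0,"ay":0,"az":0}]'

```text
clock: 8.82
tcp_pos: [0.595, -0.0355, 0.2804]
orientation: [-0.486, -3.097, 0.001]
contact_force: [-11.2, -2.0, -2.9]
grip_width: 0.0204
gripper_force: 41.7
```

Call:
arm_command --rows '[{"fingers":-0.9,"x":-0.0125,"y":0.0009,"z":0.0005,"ax":0,"ay":0,"az":0},{"fingers":-0.9,"x":-0.0124,"y":-0.0017,"z":0.0005,"ax":0,"ay":0,"az":0},{"fingers":-0.9,"x":-0.0118,"y":-0.0043,"z":0.0005,"ax":0,"ay":0,"az":0},{"fingers":-0.9,"x":-0.0106,"y":-0.0066,"z":0.0005,"ax":0,"ay":0,"az":0},{"fingers":-0.9,"x":-0.009,"y":-0.0087,"z":0.0005,"ax":0,"ay":0,"az":0}]'

```text
clock: 9.23
tcp_pos: [0.6415, -0.0717, 0.2777]
orientation: [-0.485, -3.094, -0.002]
contact_force: [-15.6, 3.7, 1.3]
grip_width: 0.0208
gripper_force: 42.1
```

Run:
```python
from h import *
state((.5895,-.094)); o=r.get_obs()
```

```text
t 9.23 ang 23.2 rad 0.0566 z 0.2777 Ft 9.5 Fr -12.9 Fz 1.3 w 0.0208 rot [-4.850e-01 -3.094e+00 -2.000e-03] pos [ 0.6415 -0.0717  0.2777]
```

```bash
cat >> h.py <<'E'
def fit(pts):
    from scipy.optimize import least_squares
    p=np.array(pts);s=least_squares(lambda c:np.hypot(*(p-c[:2]).T)-c[2],[.587,-.095,.06]);print('fit',s.x.round(4),'res',s.fun.round(4));return s.x
def rows(S,a1,step,n,rad=.06,lead=4.0,zoff=0):
    """rows for the commanded pose: next n points on the circle about S starting from measured pos; target angle a1-k*step"""
    R=Ro.from_rotvec(r.get_obs()['orientation'])
E
python3 - <<'E'
from h import *
c=fit([(.5806,-.1547),(.5326,-.1226),(.5371,-.0603),(.595,-.0355),(.6415,-.0717)])
state(c[:2])
circ(0,22,10,7)
R=Ro.from_rotvec(r.get_obs()['orientation']);print('1mm -x world in tool',R.inv().apply([-1,0,0]).round(2))
E
```

```text
fit [ 0.5861 -0.0949  0.0601] res [-0.0001  0.0001 -0.0001  0.      0.    ]
t 9.23 ang 22.7 rad 0.0601 z 0.2777 Ft 9.4 Fr -12.9 Fz 1.3 w 0.0208 rot [-4.850e-01 -3.094e+00 -2.000e-03] pos [ 0.6415 -0.0717  0.2777]
[-6.0, -8.6, 0.4]
[-4.4, -9.5, 0.4]
[-2.7, -10.1, 0.4]
[-0.9, -10.4, 0.4]
[0.9, -10.4, 0.5]
[2.7, -10.1, 0.5]
[4.4, -9.5, 0.5]
1mm -x world in tool [ 0.95 -0.31  0.01]
```

Circle fit: spindle axis (0.5861, -0.0949), r = 60.1 mm, residual 0.1 mm. The crank is now at about 349°, and touch can't come before 430°. I'll shift the commanded circle 3 mm in -x and continue.

Call:
arm_command --rows '[{"fingers":-0.9,"x":-0.0031,"y":-0.0095,"z":0.0004,"ax":0,"ay":0,"az":0},{"fingers":-0.9,"x":-0.0044,"y":-0.0095,"z":0.0005,"ax":0,"ay":0,"az":0},{"fingers":-0.9,"x":-0.0027,"y":-0.0101,"z":0.0004,"ax":0,"ay":0,"az":0},{"fingers":-0.9,"x":-0.0009,"y":-0.0104,"z":0.0005,"ax":0,"ay":0,"az":0}]'

```text
clock: 9.57
tcp_pos: [0.6441, -0.1086, 0.2764]
orientation: [-0.481, -3.103, -0.01]
contact_force: [1.5, 11.0, -6.9]
grip_width: 0.0208
gripper_force: 41.3
```

Call:
arm_command --rows '[{"fingers":-0.9,"x":0.0009,"y":-0.0104,"z":0.0005,"ax":0,"ay":0,"az":0},{"fingers":-0.9,"x":0.0027,"y":-0.0101,"z":0.0005,"ax":0,"ay":0,"az":0},{"fingers":-0.9,"x":0.0044,"y":-0.0095,"z":0.0005,"ax":0,"ay":0,"az":0}]'

```text
clock: 9.82
tcp_pos: [0.6293, -0.1358, 0.2751]
orientation: [0.48, 3.1, 0.008]
contact_force: [9.2, 6.0, -12.6]
grip_width: 0.0206
gripper_force: 40.8
```

Run:
```python
from h import *
state((.5861,-.0949))
circ(0,-48,7.5,24)
```

```text
t 9.82 ang -43.4 rad 0.0595 z 0.2751 Ft 10.7 Fr 2.6 Fz -12.6 w 0.0206 rot [0.48  3.1   0.008] pos [ 0.6293 -0.1358  0.2751]
[4.4, -6.5, 0.3]
[5.2, -5.9, 0.3]
[5.9, -5.1, 0.3]
[6.6, -4.3, 0.3]
[7.1, -3.4, 0.3]
[7.4, -2.5, 0.3]
[7.7, -1.5, 0.3]
[7.8, -0.5, 0.3]
[7.8, 0.6, 0.3]
[7.7, 1.6, 0.3]
[7.4, 2.6, 0.3]
[7.0, 3.5, 0.3]
[6.5, 4.4, 0.3]
[5.9, 5.2, 0.3]
[5.1, 5.9, 0.3]
[4.3, 6.6, 0.4]
[3.4, 7.1, 0.4]
[2.5, 7.4, 0.4]
[1.5, 7.7, 0.4]
[0.5, 7.8, 0.4]
[-0.6, 7.8, 0.4]
[-1.6, 7.7, 0.4]
[-2.6, 7.4, 0.4]
[-3.5, 7.0, 0.4]
```

Call:
arm_command --rows '[{"fingers":-0.9,"x":0.0044,"y":-0.0065,"z":0.0003,"ax":0,"ay":0,"az":0},{"fingers":-0.9,"x":0.0052,"y":-0.0059,"z":0.0003,"ax":0,"ay":0,"az":0}]'

```text
clock: 9.98
tcp_pos: [0.6163, -0.1462, 0.2745]
orientation: [0.483, 3.099, 0.004]
contact_force: [10.6, 2.0, -14.9]
grip_width: 0.0205
gripper_force: 40.5
```

Call:
arm_command --rows '[{"fingers":-0.9,"x":0.0059,"y":-0.0051,"z":0.0003,"ax":0,"ay":0,"az":0},{"fingers":-0.9,"x":0.0066,"y":-0.0043,"z":0.0003,"ax":0,"ay":0,"az":0}]'

```text
clock: 10.15
tcp_pos: [0.6015, -0.1526, 0.2738]
orientation: [0.484, 3.098, 0.002]
contact_force: [10.3, -1.1, -15.9]
grip_width: 0.0204
gripper_force: 40.3
```

Call:
arm_command --rows '[{"fingers":-0.9,"x":0.0071,"y":-0.0034,"z":0.0003,"ax":0,"ay":0,"az":0},{"fingers":-0.9,"x":0.0074,"y":-0.0025,"z":0.0003,"ax":0,"ay":0,"az":0}]'

```text
clock: 10.32
tcp_pos: [0.5854, -0.1547, 0.2731]
orientation: [0.486, 3.098, -0.0]
contact_force: [10.5, -1.6, -16.9]
grip_width: 0.0207
gripper_force: 40.2
```

Call:
arm_command --rows '[{"fingers":-0.9,"x":0.0077,"y":-0.0015,"z":0.0003,"ax":0,"ay":0,"az":0},{"fingers":-0.9,"x":0.0078,"y":-0.0005,"z":0.0003,"ax":0,"ay":0,"az":0}]'

```text
clock: 10.48
tcp_pos: [0.5696, -0.1526, 0.2724]
orientation: [0.487, 3.099, -0.002]
contact_force: [9.8, -3.6, -18.6]
grip_width: 0.0209
gripper_force: 40.1
```

```bash
cat > an.py <<'E'
from h import *
import sys
# lines: x y z fx fy
S=np.array((.5861,-.0949))
def an(L):
    for x,y,fx,fy in L:
        d=np.array([x,y])-S;u=d/np.linalg.norm(d);t=np.array([u[1],-u[0]]);F=np.array([fx,fy])
        w=np.degrees(np.arctan2(d[1],d[0]));c=12-w
        print('world %.1f crank %.1f(mod360) r %.4f Ft %.2f Fr %.2f'%(w,c%360,np.linalg.norm(d),-F@t,F@u))
E
python3 -c "
from h import *;state((.5861,-.0949))"
```

```text
t 10.48 ang -106.0 rad 0.0600 z 0.2724 Ft 10.4 Fr 0.8 Fz -18.6 w 0.0209 rot [ 4.870e-01  3.099e+00 -2.000e-03] pos [ 0.5696 -0.1526  0.2724]
```

Call:
arm_command --rows '[{"fingers":-0.9,"x":0.0078,"y":0.0006,"z":0.0008,"ax":0,"ay":0,"az":0},{"fingers":-0.9,"x":0.0077,"y":0.0016,"z":0.0008,"ax":0,"ay":0,"az":0}]'

```text
clock: 10.65
tcp_pos: [0.5556, -0.1468, 0.2717]
orientation: [0.488, 3.097, -0.003]
contact_force: [7.6, -6.1, -12.5]
grip_width: 0.0205
gripper_force: 40.8
```

Call:
arm_command --rows '[{"fingers":-0.9,"x":0.0074,"y":0.0026,"z":0.0006,"ax":0,"ay":0,"az":0},{"fingers":-0.9,"x":0.007,"y":0.0035,"z":0.0006,"ax":0,"ay":0,"az":0}]'

```text
clock: 10.82
tcp_pos: [0.5436, -0.1376, 0.271]
orientation: [0.49, 3.097, -0.005]
contact_force: [6.7, -8.3, -9.0]
grip_width: 0.0203
gripper_force: 41.1
```

Call:
arm_command --rows '[{"fingers":-0.9,"x":0.0065,"y":0.0044,"z":0.0004,"ax":0,"ay":0,"az":0},{"fingers":-0.9,"x":0.0059,"y":0.0052,"z":0.0004,"ax":0,"ay":0,"az":0}]'

```text
clock: 10.98
tcp_pos: [0.534, -0.1255, 0.2703]
orientation: [0.492, 3.097, -0.006]
contact_force: [3.0, -9.8, -7.3]
grip_width: 0.0207
gripper_force: 41.2
```

Call:
arm_command --rows '[{"fingers":-0.9,"x":0.0051,"y":0.0059,"z":0.0003,"ax":0,"ay":0,"az":0},{"fingers":-0.9,"x":0.0043,"y":0.0066,"z":0.0003,"ax":0,"ay":0,"az":0}]'

```text
clock: 11.15
tcp_pos: [0.528, -0.1113, 0.2696]
orientation: [0.493, 3.099, -0.007]
contact_force: [0.4, -9.8, -4.8]
grip_width: 0.0206
gripper_force: 41.5
```

Run:
```python
from an import *
an([(.5556,-.1468,7.6,-6.1),(.5436,-.1376,6.7,-8.3),(.534,-.1255,3,-9.8),(.528,-.1113,.4,-9.8)])
circ(0,-168,7.5,24)
```

```text
world -120.4 crank 132.4(mod360) r 0.0602 Ft 9.64 Fr 1.41
world -134.9 crank 146.9(mod360) r 0.0602 Ft 10.60 Fr 1.16
world -149.6 crank 161.6(mod360) r 0.0604 Ft 9.97 Fr 2.38
world -164.2 crank 176.2(mod360) r 0.0604 Ft 9.54 Fr 2.28
[3.5, 7.0, 0.3]
[2.5, 7.4, 0.3]
[1.5, 7.7, 0.3]
[0.5, 7.8, 0.3]
[-0.5, 7.8, 0.3]
[-1.5, 7.7, 0.3]
[-2.5, 7.4, 0.3]
[-3.5, 7.0, 0.3]
[-4.3, 6.5, 0.3]
[-5.2, 5.9, 0.3]
[-5.9, 5.2, 0.3]
[-6.5, 4.4, 0.3]
[-7.0, 3.5, 0.3]
[-7.4, 2.5, 0.4]
[-7.7, 1.5, 0.4]
[-7.8, 0.5, 0.4]
[-7.8, -0.5, 0.4]
[-7.7, -1.5, 0.4]
[-7.4, -2.5, 0.4]
[-7.0, -3.5, 0.4]
[-6.5, -4.3, 0.4]
[-5.9, -5.2, 0.4]
[-5.2, -5.9, 0.4]
[-4.4, -6.5, 0.4]
```

Call:
arm_command --rows '[{"fingers":-0.9,"x":0.0034,"y":0.0071,"z":0.0004,"ax":0,"ay":0,"az":0},{"fingers":-0.9,"x":0.0025,"y":0.0074,"z":0.0004,"ax":0,"ay":0,"az":0}]'

```text
clock: 11.32
tcp_pos: [0.5258, -0.0958, 0.2689]
orientation: [0.494, 3.102, -0.007]
contact_force: [-5.9, -9.8, 0.3]
grip_width: 0.0207
gripper_force: 42.1
```

Call:
arm_command --rows '[{"fingers":-0.9,"x":0.0015,"y":0.0077,"z":0.0004,"ax":0,"ay":0,"az":0},{"fingers":-0.9,"x":0.0005,"y":0.0078,"z":0.0004,"ax":0,"ay":0,"az":0}]'

```text
clock: 11.48
tcp_pos: [0.5277, -0.0799, 0.2681]
orientation: [-0.494, -3.101, 0.005]
contact_force: [-9.8, -6.8, 4.9]
grip_width: 0.0203
gripper_force: 42.6
```

Call:
arm_command --rows '[{"fingers":-0.9,"x":-0.0006,"y":0.0078,"z":0.0004,"ax":0,"ay":0,"az":0},{"fingers":-0.9,"x":-0.0016,"y":0.0077,"z":0.0004,"ax":0,"ay":0,"az":0}]'

```text
clock: 11.65
tcp_pos: [0.5337, -0.0653, 0.2674]
orientation: [-0.493, -3.098, 0.005]
contact_force: [-14.2, -6.7, 8.9]
grip_width: 0.0207
gripper_force: 43.1
```

Call:
arm_command --rows '[{"fingers":-0.9,"x":-0.0026,"y":0.0074,"z":0.0004,"ax":0,"ay":0,"az":0},{"fingers":-0.9,"x":-0.0035,"y":0.007,"z":0.0004,"ax":0,"ay":0,"az":0}]'

```text
clock: 11.82
tcp_pos: [0.5436, -0.0524, 0.2667]
orientation: [-0.491, -3.097, 0.003]
contact_force: [-15.4, -4.2, 10.8]
grip_width: 0.021
gripper_force: 43.3
```

Run:
```python
from an import *
an([(.5258,-.0958,-5.9,-9.8),(.5277,-.0799,-9.8,-6.8),(.5337,-.0653,-14.2,-6.7),(.5436,-.0524,-15.4,-4.2)])
state(S)
```

```text
world -179.1 crank 191.1(mod360) r 0.0603 Ft 9.71 Fr 6.05
world 165.6 crank 206.4(mod360) r 0.0603 Ft 9.02 Fr 7.80
world 150.5 crank 221.5(mod360) r 0.0602 Ft 12.82 Fr 9.07
world 135.0 crank 237.0(mod360) r 0.0601 Ft 13.86 Fr 7.92
t 11.82 ang 135.0 rad 0.0601 z 0.2667 Ft 13.9 Fr 7.9 Fz 10.8 w 0.0210 rot [-4.910e-01 -3.097e+00  3.000e-03] pos [ 0.5436 -0.0524  0.2667]
```

Ft steps from about 9.8 N to 12.8 N between crank 206° and 222°, then 13.9 N at 237°. That puts touch near 207°, so the target is about 297°. I'll check halfway.

Call:
arm_command --rows '[{"fingers":-0.9,"x":-0.0048,"y":0.0067,"z":0,"ax":0,"ay":0,"az":0},{"fingers":-0.9,"x":-0.0057,"y":0.006,"z":0,"ax":0,"ay":0,"az":0}]'

```text
clock: 11.98
tcp_pos: [0.557, -0.0424, 0.2661]
orientation: [-0.489, -3.096, 0.001]
contact_force: [-16.0, -1.4, 5.5]
grip_width: 0.0204
gripper_force: 42.8
```

Call:
arm_command --rows '[{"fingers":-0.9,"x":-0.0064,"y":0.0053,"z":0.0002,"ax":0,"ay":0,"az":0},{"fingers":-0.9,"x":-0.007,"y":0.0045,"z":0.0002,"ax":0,"ay":0,"az":0}]'

```text
clock: 12.15
tcp_pos: [0.5728, -0.0364, 0.2653]
orientation: [-0.487, -3.095, 0.0]
contact_force: [-14.8, -0.7, 4.5]
grip_width: 0.0207
gripper_force: 42.6
```

Run:
```python
from an import *
state(S)
```

```text
t 12.15 ang 102.8 rad 0.0600 z 0.2653 Ft 14.6 Fr 2.6 Fz 4.5 w 0.0207 rot [-0.487 -3.095  0.   ] pos [ 0.5728 -0.0364  0.2653]
```

Call:
arm_command --rows '[{"fingers":-0.9,"x":-0.0074,"y":0.0026,"z":0.0003,"ax":0,"ay":0,"az":0},{"fingers":-0.9,"x":-0.0077,"y":0.0015,"z":0.0003,"ax":0,"ay":0,"az":0}]'

```text
clock: 12.32
tcp_pos: [0.5886, -0.0351, 0.2647]
orientation: [-0.485, -3.095, -0.003]
contact_force: [-15.7, 5.8, 6.0]
grip_width: 0.0205
gripper_force: 42.7
```

Call:
arm_command --rows '[{"fingers":-0.9,"x":-0.0078,"y":0.0005,"z":0.0003,"ax":0,"ay":0,"az":0}]'

```text
clock: 12.4
tcp_pos: [0.5963, -0.036, 0.2644]
orientation: [-0.484, -3.095, -0.005]
contact_force: [-14.7, 6.9, 5.7]
grip_width: 0.0206
gripper_force: 42.7
```

Call:
arm_command --rows '[{"fingers":-0.9,"x":0,"y":0,"z":0,"ax":0,"ay":0,"az":0}]'

```text
clock: 12.48
tcp_pos: [0.5976, -0.0363, 0.2644]
orientation: [-0.484, -3.097, -0.005]
contact_force: [-11.0, 6.4, 2.5]
grip_width: 0.0207
gripper_force: 42.4
```

Run:
```python
from an import *
state(S)
f=snap(['scene'])['scene'];cv2.imwrite('pics/i.png',cv2.resize(f['frame'][230:340,230:370],None,fx=5,fy=5,interpolation=cv2.INTER_CUBIC)[:,:,::-1])
```

```text
t 12.48 ang 78.9 rad 0.0597 z 0.2644 Ft 12.0 Fr 4.2 Fz 2.5 w 0.0207 rot [-0.484 -3.097 -0.005] pos [ 0.5976 -0.0363  0.2644]
```

View pics/i.png

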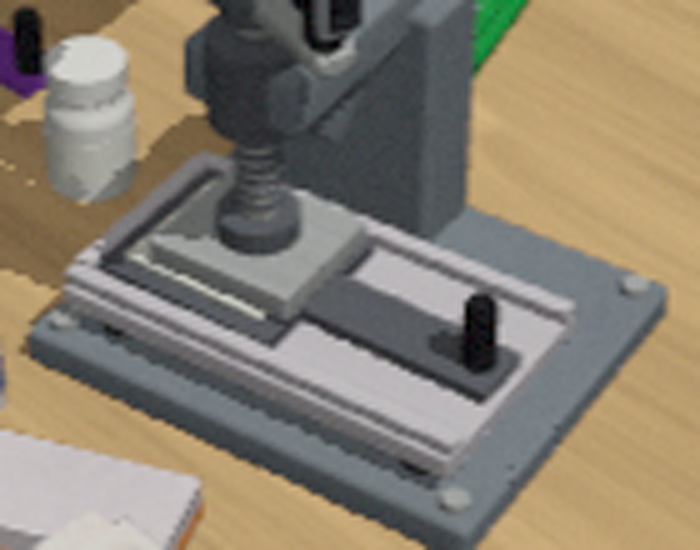

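The platen is flat on the card and the tray is against the stop. The crank is at 293°, about 86° past touch. I'll relax the lead, open slightly and lift away.

Call:
arm_command --rows '[{"fingers":-0.9,"x":0.0035,"y":0,"z":0,"ax":0,"ay":0,"az":0},{"fingers":-0.15,"x":0,"y":0,"z":0,"ax":0,"ay":0,"az":0},{"fingers":-0.15,"x":0,"y":0,"z":0,"ax":0,"ay":0,"az":0},{"fingers":-0.15,"x":0,"y":0,"z":0,"ax":0,"ay":0,"az":0},{"fingers":-0.15,"x":0,"y":0,"z":0,"ax":0,"ay":0,"az":0}]'

```text
clock: 12.95
tcp_pos: [0.5969, -0.0385, 0.2648]
orientation: [0.489, 3.101, 0.0]
contact_force: [-0.2, -0.6, -0.1]
grip_width: 0.0362
gripper_force: 0.0
```

Call:
arm_command --rows '[{"fingers":-0.15,"x":0,"y":0,"z":-0.01,"ax":0,"ay":0,"az":0},{"fingers":-0.15,"x":0,"y":0,"z":-0.025,"ax":0,"ay":0,"az":0},{"fingers":-0.15,"x":0,"y":0,"z":-0.03,"ax":0,"ay":0,"az":0},{"fingers":-0.15,"x":0,"y":0,"z":-0.03,"ax":0,"ay":0,"az":0},{"fingers":-0.15,"x":0,"y":0,"z":-0.02,"ax":0,"ay":0,"az":0},{"fingers":-0.15,"x":0,"y":0,"z":0,"ax":0,"ay":0,"az":0}]'

```text
clock: 13.45
tcp_pos: [0.5984, -0.0386, 0.3852]
orientation: [0.487, 3.094, 0.003]
contact_force: [0.3, 0.3, -0.1]
grip_width: 0.0366
gripper_force: 0.0
```

Run:
```python
from an import *
state(S)
f=snap(['wrist'])['wrist'];P=cloud(f);g=f['frame'].max(-1)
for nm,c,zl,zh in(('grip',(.597,-.0365),.265,.29),('post',(.562,.04),.09,.11)):
    m=(g<55)&(P[...,2]>zl)&(P[...,2]<zh)&(np.hypot(P[...,0]-c[0],P[...,1]-c[1])<.03);t=P[m]
    if len(t)>5:
        q,rad=cv2.minEnclosingCircle(t[:,:2].astype(np.float32));d=np.array(q)-S;print(nm,np.round(q,4),round(rad,4),len(t),np.percentile(t[:,2],95),np.degrees(np.arctan2(d[1],d[0])))
```

```text
t 13.45 ang 77.7 rad 0.0576 z 0.3852 Ft -0.2 Fr 0.4 Fz -0.1 w 0.0366 rot [4.870e-01 3.094e+00 3.000e-03] pos [ 0.5984 -0.0386  0.3852]
grip [ 0.5956 -0.0355] 0.0109 624 0.2769600090293337 80.89798654460542
post [0.563  0.0396] 0.0089 213 0.09785998946941102 99.74535689939646
```

The crank stayed where I left it (grip at about 80° in world angle), and the post hasn't moved. Handing in.

```bash
python3 -c "
from bench import r
print(r.hand_in())"
```

```text
the job is handed in; nothing more can be done
None
```

I pushed the tray home against the stop, wound the crank to about 86° past first touch, let go and handed the job in; the hand-in gave no verdict, and I judged touch from the rise in winding force, so it could be some 5° off.

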